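# Turn a row of fortune cookies round onto the packing rack

### The arm

A 6-joint arm with a two-finger parallel gripper is mounted at the origin on the work surface. World frame = base frame: x ahead of the robot, y to its left, z up, the work surface at z = 0. Lengths are in m, angles in rad, forces in N, time in s.
With the tool pointing down it reaches from about 0.35 to 0.775 m from the base axis. Payload 7.3 kg.
Tool frame: the origin (TCP) lies at the centre of the arm's flange, where the gripper is bolted on; the fingertips stand 178 mm ahead of it and the grasp point (between the pads) lies 159 mm ahead of it; z points along the fingers, y is the line along which they close (so a half turn about z gives the same grasp; the last joint's range is limited). The gripper opens to 92 mm and grips with 3 to 60 N. Pads are 19 mm wide; open, the fingers measure 130 mm over their backs; the gripper's body (75 mm by 190 mm) begins 47 mm behind the grasp point.
Start: joints at [-1.263, 0.342, 1.524, -0, 1.275, -0.146], TCP at [0.23, -0.472, 0.405] pointing down, gripper open.
Joint ranges: [-2.53, 2.53], [-0.77, 2.02], [0.04, 2.7], [-1, 4.14], [0.28, 2.66], [-3.11, 3.11]. Speed limits (rad/s): [2.57, 2.57, 3.14, 3.14, 3.14, 3.14].

### API

Orientations are given as [roll, pitch, yaw] about the fixed x, y, z axes, in that order (R = Rz(yaw) Ry(pitch) Rx(roll)).
In Python, from cell import telemetry, vision, ticket gives the robot as it stands.
- The arm moves only by the shell command python3 -m crank 'ROWS' [FORCE]. ROWS is JSON, a list of rows, each a list of 5 numbers: the gripper command: -1 is shut, 1 is fully open, values between are in proportion, then the shift along the tool's x, y, z in mm, then the turn about the tool's z in rad. In form: [[fingers, dx, dy, dz, roll], ...]. A call has 1 to 12 rows; each row is the pose to reach, as a shift and turn from the pose commanded when the call began, along the tool's axes at that moment; what a row does not reach only later rows make up. A row lasts 1/12 s, in which the tool goes at most 41.7 mm and 7.16 degrees, less where a joint would pass 70% of its speed; a pose out of reach is approached as far as the arm can. A call with a gripper value outside its range is refused whole. The fingers move at their own pace and stop on an object; FORCE is the grip in N (left out, the last holds). Time passes only in rows, so rows that repeat a pose let the fingers close. It gives the time, the measured TCP pose, the force, the opening and the grip force at its end, in the units of the state.
- telemetry.observe(): the state, without advancing time (a new reading comes with each control period).
- vision.read_camera(name): name is "side" or "top" or "wrist"; returns (picture, depth): 420x560x3 uint8, red, green, blue; 420x560 float32, m along the optical axis (not along the pixel's ray), 0 where there is no reading.
- vision.get_calibration(name): a dict with "camera_matrix" (3x3 intrinsics, pixels), "rvec" (rotation vector, rad) and "tvec" (3), from world to camera coordinates, as OpenCV has them. Camera axes: x right, y down, z forward; pixel columns grow to the right and rows downward; lengths in m; the calibration is good to about 2 mm. A picture is of the moment at which its call begins: read the wrist's pose just before it. get_calibration takes no time and is no camera call; for the wrist camera it gives the pose at the moment of the call.
- ticket.hand_in(): hands the job in; it is judged then, once.
The state is a dict: "time": time; "qpos": joint angles; "qvel": joint speeds; "joint_efforts": joint torques, N m; "tool_pos": TCP position; "tool_rot": TCP orientation; "contact_force": force on the tool from outside, world axes, zero at the start; "torque": the same for the moment, N m; "opening": finger opening in m; "grip_force": force on a finger pad.
Only numpy, scipy, OpenCV 4.12 (cv2) and the standard library are available. Lean on these libraries where they do the work, as an engineer would, in place of code of your own. Each camera call takes 0.05 s, during which the arm holds its last target. There are 200 camera calls.

### The job

Move the four fortune cookies one at a time from the wooden cooling rack to the white packing rack so that their order is reversed: begin with the cookie next to the cooling rack's red end, which goes on the packing rest farthest from the red end there, and work along the row until the last cookie lies next to the packing rack's red end. Set each one down, not dropped, upright and centred across its rest just as it lay before, let go of it, and leave the bottle, bowl and jar where they are.

Things in the scene. Friction and masses are not known exactly. Their poses are not given: they have to be found in the camera images.
- cookie_gold_mid (a point): the middle of the golden-yellow fortune cookie (rigid, about 30 g): a crescent of two pointed horns with a pinch at mid-length, 70 long (its x axis), 38 wide (its y axis), 40 high (z up); the point lies half-way up, 20 above its flat underside. Its flanks are upright and flat at mid-length (the middle 34 of the length) and can be gripped there across the 38 width at any height. At the start it lies across its rest of the same colour, lighter in tint
- cookie_pink_mid (a point): the middle of the pink fortune cookie (rigid, about 30 g): a crescent of two pointed horns with a pinch at mid-length, 70 long (its x axis), 38 wide (its y axis), 40 high (z up); the point lies half-way up, 20 above its flat underside. Its flanks are upright and flat at mid-length (the middle 34 of the length) and can be gripped there across the 38 width at any height. At the start it lies across its rest of the same colour, lighter in tint
- cookie_green_mid (a point): the middle of the leaf-green fortune cookie (rigid, about 30 g): a crescent of two pointed horns with a pinch at mid-length, 70 long (its x axis), 38 wide (its y axis), 40 high (z up); the point lies half-way up, 20 above its flat underside. Its flanks are upright and flat at mid-length (the middle 34 of the length) and can be gripped there across the 38 width at any height. At the start it lies across its rest of the same colour, lighter in tint
- cookie_brown_mid (a point): the middle of the dark chocolate-brown fortune cookie (rigid, about 30 g): a crescent of two pointed horns with a pinch at mid-length, 70 long (its x axis), 38 wide (its y axis), 40 high (z up); the point lies half-way up, 20 above its flat underside. Its flanks are upright and flat at mid-length (the middle 34 of the length) and can be gripped there across the 38 width at any height. At the start it lies across its rest of the same colour, lighter in tint
- rest_gold: the golden-yellow rest bar (a lighter tint than its cookie) fixed on the cooling rack, 96 (x, across the row) x 30 (y, along the row) x 14 high; the cookie of the same colour starts on top of it, and it stays to show where that cookie came from. Origin at the centre of its underside, z up
- rest_pink: the pink rest bar (a lighter tint than its cookie) fixed on the cooling rack, 96 (x, across the row) x 30 (y, along the row) x 14 high; the cookie of the same colour starts on top of it, and it stays to show where that cookie came from. Origin at the centre of its underside, z up
- rest_green: the leaf-green rest bar (a lighter tint than its cookie) fixed on the cooling rack, 96 (x, across the row) x 30 (y, along the row) x 14 high; the cookie of the same colour starts on top of it, and it stays to show where that cookie came from. Origin at the centre of its underside, z up
- rest_brown: the dark chocolate-brown rest bar (a lighter tint than its cookie) fixed on the cooling rack, 96 (x, across the row) x 30 (y, along the row) x 14 high; the cookie of the same colour starts on top of it, and it stays to show where that cookie came from. Origin at the centre of its underside, z up
- cooling_rack: the cooling rack, fixed: a pale wooden board 120 (x) x 350 (y) x 12 thick, origin at the centre of its underside, with the four coloured rest bars in a row along y at y = +127.5, +42.5, -42.5 and -127.5 (which colour is where differs each time). A red bar, 100 x 12 x 10 high, stands at its +y end (y = 168): the red end
- packing_rack: the packing rack, fixed, empty at the start: a white board of the same size, origin at the centre of its underside, with four grey rest bars, each 96 (x) x 30 (y) x 14 high, at x = 0, y = +127.5, +42.5, -42.5 and -127.5; their tops are 26 above the underside, so a cookie resting there has its middle at 46. Its +y end has the same red bar. The two racks lie roughly parallel, one nearer the robot than the other (either one), red ends towards the same side
- syrup_bottle: an amber bottle, 60 across, 150 high; loose, stands on the table beside the racks and is to be left alone; origin at the centre of its underside
- steel_bowl: an open metal bowl, 110 across, 50 high; loose, stands on the table beside the racks and is to be left alone; origin at the centre of its underside
- sugar_jar: a jar with a yellow lid, 72 across, 100 high; loose, stands on the table beside the racks and is to be left alone; origin at the centre of its underside
There are look-alikes about, which are no part of the job. What is shaped like the part that bears cookie_gold_mid but purple is not meant.

How it is judged:
On the way, in this order (a step that is already met when the one before it is completed fails the run):
1. the first cookie, counted from the red end of the cooling rack, lies released on the packing rest farthest from the red end ((((y of rest_gold in the frame of cooling_rack between 0.1075 and 0.1475 m and x of cookie_gold_mid in the frame of packing_rack between -0.015 and 0.015 m and y of cookie_gold_mid in the frame of packing_rack between -0.1395 and -0.1155 m) and z of cookie_gold_mid in the frame of packing_rack between 0.041 and 0.051 m and contact force between the fingers and cookie_gold below 0.1 N) or ((y of rest_pink in the frame of cooling_rack between 0.1075 and 0.1475 m and x of cookie_pink_mid in the frame of packing_rack between -0.015 and 0.015 m and y of cookie_pink_mid in the frame of packing_rack between -0.1395 and -0.1155 m) and z of cookie_pink_mid in the frame of packing_rack between 0.041 and 0.051 m and contact force between the fingers and cookie_pink below 0.1 N) or ((y of rest_green in the frame of cooling_rack between 0.1075 and 0.1475 m and x of cookie_green_mid in the frame of packing_rack between -0.015 and 0.015 m and y of cookie_green_mid in the frame of packing_rack between -0.1395 and -0.1155 m) and z of cookie_green_mid in the frame of packing_rack between 0.041 and 0.051 m and contact force between the fingers and cookie_green below 0.1 N) or ((y of rest_brown in the frame of cooling_rack between 0.1075 and 0.1475 m and x of cookie_brown_mid in the frame of packing_rack between -0.015 and 0.015 m and y of cookie_brown_mid in the frame of packing_rack between -0.1395 and -0.1155 m) and z of cookie_brown_mid in the frame of packing_rack between 0.041 and 0.051 m and contact force between the fingers and cookie_brown below 0.1 N))), for 0.2 s.
2. the second cookie, counted from the red end of the cooling rack, lies released on the packing rest second farthest from the red end ((((y of rest_gold in the frame of cooling_rack between 0.0225 and 0.0625 m and x of cookie_gold_mid in the frame of packing_rack between -0.015 and 0.015 m and y of cookie_gold_mid in the frame of packing_rack between -0.0545 and -0.0305 m) and z of cookie_gold_mid in the frame of packing_rack between 0.041 and 0.051 m and contact force between the fingers and cookie_gold below 0.1 N) or ((y of rest_pink in the frame of cooling_rack between 0.0225 and 0.0625 m and x of cookie_pink_mid in the frame of packing_rack between -0.015 and 0.015 m and y of cookie_pink_mid in the frame of packing_rack between -0.0545 and -0.0305 m) and z of cookie_pink_mid in the frame of packing_rack between 0.041 and 0.051 m and contact force between the fingers and cookie_pink below 0.1 N) or ((y of rest_green in the frame of cooling_rack between 0.0225 and 0.0625 m and x of cookie_green_mid in the frame of packing_rack between -0.015 and 0.015 m and y of cookie_green_mid in the frame of packing_rack between -0.0545 and -0.0305 m) and z of cookie_green_mid in the frame of packing_rack between 0.041 and 0.051 m and contact force between the fingers and cookie_green below 0.1 N) or ((y of rest_brown in the frame of cooling_rack between 0.0225 and 0.0625 m and x of cookie_brown_mid in the frame of packing_rack between -0.015 and 0.015 m and y of cookie_brown_mid in the frame of packing_rack between -0.0545 and -0.0305 m) and z of cookie_brown_mid in the frame of packing_rack between 0.041 and 0.051 m and contact force between the fingers and cookie_brown below 0.1 N))), for 0.2 s.
3. the third cookie, counted from the red end of the cooling rack, lies released on the packing rest second from the red end ((((y of rest_gold in the frame of cooling_rack between -0.0625 and -0.0225 m and x of cookie_gold_mid in the frame of packing_rack between -0.015 and 0.015 m and y of cookie_gold_mid in the frame of packing_rack between 0.0305 and 0.0545 m) and z of cookie_gold_mid in the frame of packing_rack between 0.041 and 0.051 m and contact force between the fingers and cookie_gold below 0.1 N) or ((y of rest_pink in the frame of cooling_rack between -0.0625 and -0.0225 m and x of cookie_pink_mid in the frame of packing_rack between -0.015 and 0.015 m and y of cookie_pink_mid in the frame of packing_rack between 0.0305 and 0.0545 m) and z of cookie_pink_mid in the frame of packing_rack between 0.041 and 0.051 m and contact force between the fingers and cookie_pink below 0.1 N) or ((y of rest_green in the frame of cooling_rack between -0.0625 and -0.0225 m and x of cookie_green_mid in the frame of packing_rack between -0.015 and 0.015 m and y of cookie_green_mid in the frame of packing_rack between 0.0305 and 0.0545 m) and z of cookie_green_mid in the frame of packing_rack between 0.041 and 0.051 m and contact force between the fingers and cookie_green below 0.1 N) or ((y of rest_brown in the frame of cooling_rack between -0.0625 and -0.0225 m and x of cookie_brown_mid in the frame of packing_rack between -0.015 and 0.015 m and y of cookie_brown_mid in the frame of packing_rack between 0.0305 and 0.0545 m) and z of cookie_brown_mid in the frame of packing_rack between 0.041 and 0.051 m and contact force between the fingers and cookie_brown below 0.1 N))), for 0.2 s.
4. the last cookie, counted from the red end of the cooling rack, lies released on the packing rest next to the red end ((((y of rest_gold in the frame of cooling_rack between -0.1475 and -0.1075 m and x of cookie_gold_mid in the frame of packing_rack between -0.015 and 0.015 m and y of cookie_gold_mid in the frame of packing_rack between 0.1155 and 0.1395 m) and z of cookie_gold_mid in the frame of packing_rack between 0.041 and 0.051 m and contact force between the fingers and cookie_gold below 0.1 N) or ((y of rest_pink in the frame of cooling_rack between -0.1475 and -0.1075 m and x of cookie_pink_mid in the frame of packing_rack between -0.015 and 0.015 m and y of cookie_pink_mid in the frame of packing_rack between 0.1155 and 0.1395 m) and z of cookie_pink_mid in the frame of packing_rack between 0.041 and 0.051 m and contact force between the fingers and cookie_pink below 0.1 N) or ((y of rest_green in the frame of cooling_rack between -0.1475 and -0.1075 m and x of cookie_green_mid in the frame of packing_rack between -0.015 and 0.015 m and y of cookie_green_mid in the frame of packing_rack between 0.1155 and 0.1395 m) and z of cookie_green_mid in the frame of packing_rack between 0.041 and 0.051 m and contact force between the fingers and cookie_green below 0.1 N) or ((y of rest_brown in the frame of cooling_rack between -0.1475 and -0.1075 m and x of cookie_brown_mid in the frame of packing_rack between -0.015 and 0.015 m and y of cookie_brown_mid in the frame of packing_rack between 0.1155 and 0.1395 m) and z of cookie_brown_mid in the frame of packing_rack between 0.041 and 0.051 m and contact force between the fingers and cookie_brown below 0.1 N))), for 0.2 s.
At the end, for the whole second after the job is handed in: All four cookies lie on the packing rack in reverse order (the coloured rests show the start): middle within 15 mm across and 12 mm along the row of the rest's centre, height within 5 mm, tilt under 0.15 rad, within 0.35 rad of lying straight across the row, released and at rest (((y of rest_gold in the frame of cooling_rack between 0.1075 and 0.1475 m and x of cookie_gold_mid in the frame of packing_rack between -0.015 and 0.015 m and y of cookie_gold_mid in the frame of packing_rack between -0.1395 and -0.1155 m) or (y of rest_gold in the frame of cooling_rack between 0.0225 and 0.0625 m and x of cookie_gold_mid in the frame of packing_rack between -0.015 and 0.015 m and y of cookie_gold_mid in the frame of packing_rack between -0.0545 and -0.0305 m) or (y of rest_gold in the frame of cooling_rack between -0.0625 and -0.0225 m and x of cookie_gold_mid in the frame of packing_rack between -0.015 and 0.015 m and y of cookie_gold_mid in the frame of packing_rack between 0.0305 and 0.0545 m) or (y of rest_gold in the frame of cooling_rack between -0.1475 and -0.1075 m and x of cookie_gold_mid in the frame of packing_rack between -0.015 and 0.015 m and y of cookie_gold_mid in the frame of packing_rack between 0.1155 and 0.1395 m)) and z of cookie_gold_mid in the frame of packing_rack between 0.041 and 0.051 m and contact force between the fingers and cookie_gold below 0.1 N and angle between each of cookie_gold_mid, cookie_pink_mid, cookie_green_mid, cookie_brown_mid's own z axis and vertical below 0.15 rad and angle between the x axis of each of cookie_gold_mid, cookie_pink_mid, cookie_green_mid, cookie_brown_mid and the x axis of packing_rack, either way round below 0.35 rad and linear speed of each of cookie_gold, cookie_pink, cookie_green, cookie_brown below 0.02 m/s and angular speed of each of cookie_gold, cookie_pink, cookie_green, cookie_brown below 0.3 rad/s and ((y of rest_pink in the frame of cooling_rack between 0.1075 and 0.1475 m and x of cookie_pink_mid in the frame of packing_rack between -0.015 and 0.015 m and y of cookie_pink_mid in the frame of packing_rack between -0.1395 and -0.1155 m) or (y of rest_pink in the frame of cooling_rack between 0.0225 and 0.0625 m and x of cookie_pink_mid in the frame of packing_rack between -0.015 and 0.015 m and y of cookie_pink_mid in the frame of packing_rack between -0.0545 and -0.0305 m) or (y of rest_pink in the frame of cooling_rack between -0.0625 and -0.0225 m and x of cookie_pink_mid in the frame of packing_rack between -0.015 and 0.015 m and y of cookie_pink_mid in the frame of packing_rack between 0.0305 and 0.0545 m) or (y of rest_pink in the frame of cooling_rack between -0.1475 and -0.1075 m and x of cookie_pink_mid in the frame of packing_rack between -0.015 and 0.015 m and y of cookie_pink_mid in the frame of packing_rack between 0.1155 and 0.1395 m)) and z of cookie_pink_mid in the frame of packing_rack between 0.041 and 0.051 m and contact force between the fingers and cookie_pink below 0.1 N and ((y of rest_green in the frame of cooling_rack between 0.1075 and 0.1475 m and x of cookie_green_mid in the frame of packing_rack between -0.015 and 0.015 m and y of cookie_green_mid in the frame of packing_rack between -0.1395 and -0.1155 m) or (y of rest_green in the frame of cooling_rack between 0.0225 and 0.0625 m and x of cookie_green_mid in the frame of packing_rack between -0.015 and 0.015 m and y of cookie_green_mid in the frame of packing_rack between -0.0545 and -0.0305 m) or (y of rest_green in the frame of cooling_rack between -0.0625 and -0.0225 m and x of cookie_green_mid in the frame of packing_rack between -0.015 and 0.015 m and y of cookie_green_mid in the frame of packing_rack between 0.0305 and 0.0545 m) or (y of rest_green in the frame of cooling_rack between -0.1475 and -0.1075 m and x of cookie_green_mid in the frame of packing_rack between -0.015 and 0.015 m and y of cookie_green_mid in the frame of packing_rack between 0.1155 and 0.1395 m)) and z of cookie_green_mid in the frame of packing_rack between 0.041 and 0.051 m and contact force between the fingers and cookie_green below 0.1 N and ((y of rest_brown in the frame of cooling_rack between 0.1075 and 0.1475 m and x of cookie_brown_mid in the frame of packing_rack between -0.015 and 0.015 m and y of cookie_brown_mid in the frame of packing_rack between -0.1395 and -0.1155 m) or (y of rest_brown in the frame of cooling_rack between 0.0225 and 0.0625 m and x of cookie_brown_mid in the frame of packing_rack between -0.015 and 0.015 m and y of cookie_brown_mid in the frame of packing_rack between -0.0545 and -0.0305 m) or (y of rest_brown in the frame of cooling_rack between -0.0625 and -0.0225 m and x of cookie_brown_mid in the frame of packing_rack between -0.015 and 0.015 m and y of cookie_brown_mid in the frame of packing_rack between 0.0305 and 0.0545 m) or (y of rest_brown in the frame of cooling_rack between -0.1475 and -0.1075 m and x of cookie_brown_mid in the frame of packing_rack between -0.015 and 0.015 m and y of cookie_brown_mid in the frame of packing_rack between 0.1155 and 0.1395 m)) and z of cookie_brown_mid in the frame of packing_rack between 0.041 and 0.051 m and contact force between the fingers and cookie_brown below 0.1 N); the robot touches nothing.
It fails at once if a cookie is dropped (moves faster than 0.7 m/s while not held, a fall of about 25 mm) ((linear speed of cookie_gold above 0.7 m/s and contact force between the fingers and cookie_gold below 0.1 N) or (linear speed of cookie_pink above 0.7 m/s and contact force between the fingers and cookie_pink below 0.1 N) or (linear speed of cookie_green above 0.7 m/s and contact force between the fingers and cookie_green below 0.1 N) or (linear speed of cookie_brown above 0.7 m/s and contact force between the fingers and cookie_brown below 0.1 N)).
It fails at once if the bottle, bowl or jar is moved by more than 30 mm (distance of any of syrup_bottle, steel_bowl, sugar_jar from where it was at the start of the episode above 0.03 m).
It also fails if it takes over 109 s, if anything falls off the work surface, if the arm or the gripper's body presses on something with over 40 N, if the wrist force passes 120 N, or if a joint passes its speed limit or range.

## Working session

There is one attempt and no reset: what is moved stays moved. The work goes in short steps, Python scripts to look and compute and a shell command to move; the robot and the scene stay as the last step left them, time stands still between calls to the robot, and variables do not carry over. Pictures are saved under pics/ and viewed, at most 14 in all, crops included, and the job is handed in when it is done.

```bash
mkdir -p pics; ls
python3 - <<'E'
from cell import telemetry, vision
import cv2
print(telemetry.observe())
for n in("top","side"):
    p,d=vision.read_camera(n); cv2.imwrite(f"pics/{n}0.png",p[:,:,::-1])
    import numpy as np; np.savez(f"{n}0.npz",p=p,d=d)
    print(n,vision.get_calibration(n))
E
```

```text
pics
{'time': 0.0, 'qpos': array([-1.26299520e+00,  3.42742941e-01,  1.52502129e+00,  4.09394930e-05,
        1.27536509e+00, -1.46003671e-01]), 'qvel': array([ 0.00030681, -0.00172266, -0.00024292, -0.0001594 ,  0.00028699,
       -0.00103474]), 'joint_efforts': array([ 1.03851903e-04, -4.31238484e+01, -2.44222856e+01,  7.16771325e-02,
        5.57654025e-02, -1.25732709e-04]), 'tool_pos': array([ 0.23013811, -0.47172827,  0.40403275]), 'tool_rot': array([-3.14007803e+00, -2.62293689e-04,  4.53792648e-01]), 'contact_force': array([ 0.60892351, -0.23519148, -0.123669  ]), 'torque': array([0.02406919, 0.01255085, 0.046429  ]), 'grip_force': 0.0, 'opening': 0.09189199920978802}
top {'camera_matrix': array([[413.36597888,   0.        , 280.51344867],
       [  0.        , 413.36597888, 209.67975198],
       [  0.        ,   0.        ,   1.        ]]), 'rvec': array([ 2.17362523, -2.15791551,  0.15824065]), 'tvec': array([-0.02304555,  0.59911104,  1.09442408])}
side {'camera_matrix': array([[443.25426731,   0.        , 288.25282532],
       [  0.        , 443.25426731, 209.66992753],
       [  0.        ,   0.        ,   1.        ]]), 'rvec': array([ 2.1970858 , -0.54215766,  0.24724069]), 'tvec': array([-0.54224381,  0.23707643,  0.91535475])}
```

View pics/top0.png

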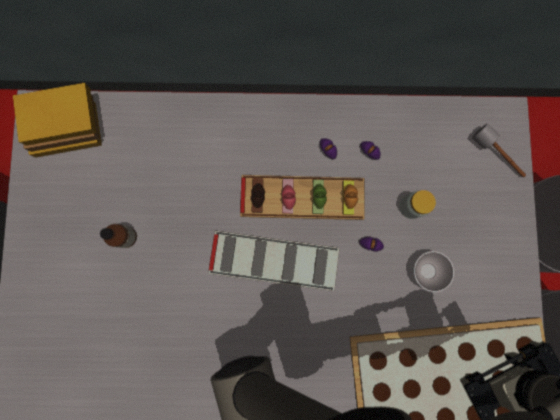

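View pics/side0.png

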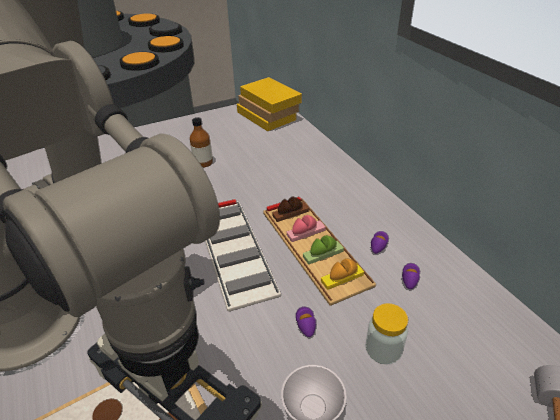

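Top view, with +y to the left and +x up. The cooling rack is centred near (303,197), with its red end at col 243. The order from the red end is brown (257,195), pink (288,196), green (319,196), gold (350,196). The packing rack is near (274,261), with its red end at col 214. The purple cookies at (328,148), (371,150) and (372,243) are decoys and are not meant.

```bash
cat > h.py <<'E'
import numpy as np, cv2
from cell import vision
def world(d,c):
    K=np.array(c["camera_matrix"]);R=cv2.Rodrigues(np.array(c["rvec"]))[0];t=np.array(c["tvec"]).ravel()
    v,u=np.mgrid[:d.shape[0],:d.shape[1]]
    P=np.stack([(u-K[0,2])/K[0,0]*d,(v-K[1,2])/K[1,1]*d,d],-1)
    return (P-t)@R
def ray(u,v,z,c):
    K=np.array(c["camera_matrix"]);R=cv2.Rodrigues(np.array(c["rvec"]))[0];t=np.array(c["tvec"]).ravel()
    r=R.T@np.array([(u-K[0,2])/K[0,0],(v-K[1,2])/K[1,1],1]);o=-R.T@t
    return o+r*(z-o[2])/r[2]
E
python3 - <<'E'
from h import *
f=np.load("top0.npz");p,d=f["p"],f["d"];c=vision.get_calibration("top");W=world(d,c);z=W[...,2]
print("table z",np.median(z[280:300,100:200]))
m=((z>.006)&(z<.2)&(d>0)).astype(np.uint8)
n,l,s,_=cv2.connectedComponentsWithStats(m,connectivity=4)
for i in range(1,n):
    if s[i,4]>60:
        q=W[l==i]; r=cv2.minAreaRect(np.float32(q[:,:2]*1000)); print(s[i],np.round(r[0]),np.round(r[1]),round(r[2],1),"zmed/max",q[:,2].round(3).max(),np.median(q[:,2]).round(3))
hsv=cv2.cvtColor(p,cv2.COLOR_RGB2HSV)
for nm,(u,v) in dict(brown=(257,195),pink=(288,196),green=(319,196),gold=(350,196)).items():
    a=(z>.036)&(z<.08)&(np.hypot(*(np.mgrid[:420,:560]-np.array([v,u])[:,None,None]))<17)
    q=W[a]; print(nm,a.sum(),cv2.minAreaRect(np.float32(q[:,:2]*1000)),q[:,:2].mean(0),q[:,2].max())
# grey bars on the packing rack
g=(z>.018)&(z<.035); g[:, :]&=True; g[:225]=0; g[295:]=0; g[:,:222]=0; g[:,340:]=0
n,l,s,_=cv2.connectedComponentsWithStats(g.astype(np.uint8))
for i in range(1,n):
    if s[i,4]>60:
        q=W[l==i]; print("bar",s[i],cv2.minAreaRect(np.float32(q[:,:2]*1000)),np.median(q[:,2]))
E
```

```text
table z -0.0002969531741823364
[  13   83   88   74 5038] [838. 591.] [146. 207.] 11.5 zmed/max 0.111 0.103
[472 124  54  53 625] [ 769. -647.] [184.  51.] 45.8 zmed/max 0.06 0.039
[319 138  18  21 257] [ 780. -153.] [66. 37.] 27.4 zmed/max 0.042 0.03
[360 141  21  19 262] [ 776. -273.] [69. 36.] 52.5 zmed/max 0.042 0.03
[ 240  175  125   45 5175] [641. -80.] [352. 121.] 89.1 zmed/max 0.068 0.014
[399 190  37  29 801] [ 616. -388.] [67. 70.] 73.5 zmed/max 0.107 0.098
[100 224  37  24 690] [524. 406.] [56. 59.] 74.3 zmed/max 0.154 0.099
[ 208  231  131   60 5504] [462.  -2.] [350. 120.] 82.6 zmed/max 0.034 0.013
[359 236  25  16 275] [ 509. -272.] [68. 37.] 72.3 zmed/max 0.042 0.031
[ 414  251   40   41 1143] [ 436. -430.] [108. 106.] 89.7 zmed/max 0.057 0.026
[  350   317   195   103 12361] [ 167. -486.] [240. 537.] 5.5 zmed/max 0.035 0.026
[484 363  29  17  96] [ 173. -601.] [10. 85.] 25.8 zmed/max 0.032 0.027
[494 406  17  10  86] [  76. -605.] [22. 43.] 14.5 zmed/max 0.033 0.028
brown 275 ((638.6430053710938, 44.50837707519531), (66.1910629272461, 35.713741302490234), 0.5778446197
[... 411 characters left out ...]
 (66.93515014648438, 37.001399993896484), 0.617043137550354) [ 0.63678592 -0.20794865] 0.06733786813606958
bar [222 236  14  36 379] ((478.9803466796875, 124.78096771240234), (30.034610748291016, 95.25574493408203), 82.52367401123047) 0.02580219466298653
bar [251 240  16  37 388] ((467.917236328125, 40.592254638671875), (30.085969924926758, 95.67015075683594), 82.52532196044922) 0.025683929041336213
bar [282 245  15  36 390] ((456.8252258300781, -43.623443603515625), (29.900354385375977, 95.41120910644531), 82.51778411865234) 0.025920794642451193
bar [313 249  15  36 395] ((445.5619812011719, -129.06777954101562), (33.00860595703125, 95.45345306396484), 82.43670654296875) 0.02592852051865637
```

Measured sizes match the spec: racks 352x121 and 350x120 mm, bar tops at 0.026 m, cookie tops at about 0.067 m. I'll move above brown, which is next to the red end.

```bash
cat > go.py <<'E'
import sys,numpy as np
from scipy.spatial.transform import Rotation as Ro
from cell import telemetry
s=telemetry.observe(); x,y,z,yaw=map(float,sys.argv[1:5])
R=Ro.from_euler('xyz',s["tool_rot"]).as_matrix()
dr=(s["tool_rot"][2]-yaw+np.pi)%(2*np.pi)-np.pi
print("t",round(s["time"],2),"tcp",s["tool_pos"].round(4),"yaw",s["tool_rot"].round(3),"open",round(s["opening"],4),"F",round(s["grip_force"],2))
print("shift mm",(R.T@(np.array([x,y,z])-s["tool_pos"])*1000).round(1),"roll",round(dr,3))
E
python3 go.py 0.638 0.0445 0.30 -0.012
```

```text
t 0.1 tcp [ 0.2302 -0.4717  0.4041] yaw [-3.14  -0.     0.454] open 0.0914 F 0.0
shift mm [ 592.9 -285.   104.6] roll 0.466
```

```bash
python3 -m crank '[[0.43,593,-285,50,0.466],[0.43,593,-285,50,0.466],[0.43,593,-285,50,0.466],[0.43,593,-285,50,0.466],[0.43,593,-285,50,0.466],[0.43,593,-285,50,0.466],[0.43,593,-285,50,0.466],[0.43,593,-285,50,0.466],[0.43,593,-285,50,0.466],[0.43,593,-285,50,0.466],[0.43,593,-285,50,0.466],[0.43,593,-285,50,0.466]]' 20; python3 go.py 0.638 0.0445 0.30 -0.012
```

```text
time: 1.1
tool_pos: [0.5321, -0.0893, 0.3674]
tool_rot: [-3.142, 0.001, -0.012]
contact_force: [1.0, -1.1, -0.6]
opening: 0.0656
grip_force: 0.0
t 1.1 tcp [ 0.5321 -0.0893  0.3674] yaw [-3.142e+00  1.000e-03 -1.200e-02] open 0.0656 F 0.0
shift mm [ 104.3 -135.1   67.4] roll -0.0
```

```bash
python3 -m crank '[[0.43,104,-135,67,0],[0.43,104,-135,67,0],[0.43,104,-135,67,0],[0.43,104,-135,67,0],[0.43,104,-135,67,0],[0.43,104,-135,67,0],[0.43,104,-135,67,0]]'; python3 go.py 0.638 0.0445 0.209 -0.012
python3 - <<'E'
from h import *
c=vision.get_calibration("wrist");p,d=vision.read_camera("wrist");cv2.imwrite("pics/w1.png",p[:,:,::-1]);np.savez("w1.npz",p=p,d=d)
W=world(d,c);z=W[...,2]
m=((z>.032)&(z<.08)&(d>0)).astype(np.uint8);n,l,s,_=cv2.connectedComponentsWithStats(m)
for i in range(1,n):
    if s[i,4]>500:
        q=W[l==i];print(s[i],np.round(cv2.minAreaRect(np.float32(q[:,:2]*1000)),1) if 0 else cv2.minAreaRect(np.float32(q[:,:2]*1000)),q[:,2].max(),p[l==i].mean(0).round())
E
```

```text
time: 1.68
tool_pos: [0.6368, 0.043, 0.2996]
tool_rot: [3.141, 0.002, -0.01]
contact_force: [-0.1, 0.1, -0.1]
opening: 0.0656
grip_force: 0.0
t 1.68 tcp [0.6368 0.043  0.2996] yaw [ 3.141e+00  2.000e-03 -1.000e-02] open 0.0656 F 0.0
shift mm [ 1.4 -1.5 90.6] roll 0.002
[ 249  169   51   85 3300] ((641.0751953125, 44.408912658691406), (38.00115966796875, 66.15444946289062), 88.4791488647461) 0.06561116195015784 [49. 26. 13.]
[ 463  168   64   85 4016] ((639.3525390625, -123.22217559814453), (68.84159851074219, 37.384639739990234), 1.9375196695327759) 0.06526668795292044 [ 90. 115.  30.]
[ 357  173   53   84 3427] ((637.7855834960938, -38.53489685058594), (65.47567749023438, 37.346832275390625), 6.601238250732422) 0.06516657164873524 [164.  81.  89.]
```

View pics/w1.png

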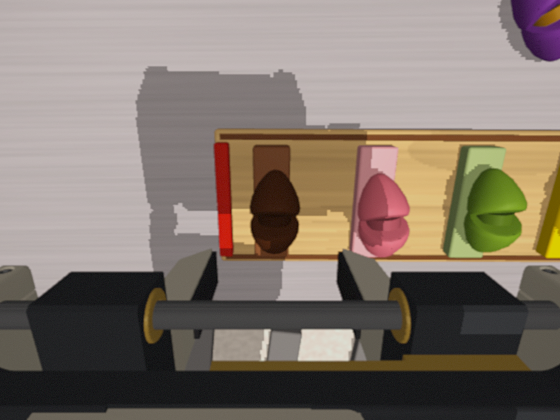

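The wrist view agrees with the top view. Brown is at (275,212) and its middle comes out at about (0.640, 0.0445). Descending now.

```bash
python3 -m crank '[[0.43,3,-1.5,30,0],[0.43,3,-1.5,60,0],[0.43,3,-1.5,85,0],[0.43,3,-1.5,90,0],[0.43,3,-1.5,90,0],[-0.4,3,-1.5,90,0],[-0.4,3,-1.5,90,0],[-0.4,3,-1.5,90,0],[-0.4,3,-1.5,90,0],[-0.4,3,-1.5,90,0]]' 20; python3 go.py 0.447 -0.1285 0.30 -0.131
```

```text
time: 2.57
tool_pos: [0.6402, 0.0439, 0.212]
tool_rot: [3.141, -0.002, -0.012]
contact_force: [-1.5, -0.6, 4.3]
opening: 0.0378
grip_force: 20.0
t 2.57 tcp [0.6402 0.0439 0.212 ] yaw [ 3.141e+00 -2.000e-03 -1.200e-02] open 0.0378 F 19.96
shift mm [-190.9  174.7  -88.3] roll 0.119
```

```bash
python3 -m crank '[[-0.4,0,0,-30,0],[-0.4,0,0,-60,0],[-0.4,0,0,-88,0],[-0.4,-50,45,-88,0.03],[-0.4,-192,175,-88,0.119],[-0.4,-192,175,-88,0.119],[-0.4,-192,175,-88,0.119],[-0.4,-192,175,-88,0.119],[-0.4,-192,175,-88,0.119],[-0.4,-192,175,-88,0.119],[-0.4,-192,175,-88,0.119],[-0.4,-192,175,-88,0.119]]'; python3 go.py 0.4455 -0.1285 0.213 -0.131
python3 - <<'E'
from h import *
c=vision.get_calibration("wrist");p,d=vision.read_camera("wrist");cv2.imwrite("pics/w2.png",p[:,:,::-1]);np.savez("w2.npz",p=p,d=d)
W=world(d,c);z=W[...,2]
m=((z>.020)&(z<.034)&(d>0)&(W[...,0]<.54)&(W[...,0]>.38)).astype(np.uint8);n,l,s,_=cv2.connectedComponentsWithStats(m)
for i in range(1,n):
    if s[i,4]>300:
        q=W[l==i];print(s[i],cv2.minAreaRect(np.float32(q[:,:2]*1000)),np.median(q[:,2]))
E
```

```text
time: 3.57
tool_pos: [0.4461, -0.129, 0.2995]
tool_rot: [3.141, -0.002, -0.133]
contact_force: [0.3, 0.2, -0.1]
opening: 0.0378
grip_force: 20.0
t 3.57 tcp [ 0.4461 -0.129   0.2995] yaw [ 3.141e+00 -2.000e-03 -1.330e-01] open 0.0378 F 19.96
shift mm [-0.8 -0.5 86.5] roll -0.002
[ 408   83   82   54 2508] ((509.06781005859375, -271.3005676269531), (62.093421936035156, 37.838077545166016), 78.6052017211914) 0.029261087029993565
[ 149  155   48  110 4031] ((456.5018005371094, -43.99159240722656), (30.40963363647461, 95.77510833740234), 82.82705688476562) 0.025476534470297393
[ 256  155   38   67 2126] ((465.62664794921875, -130.6035919189453), (30.016849517822266, 55.58198165893555), 82.6241455078125) 0.025484463454789365
[  42  156   61  109 4215] ((467.5374755859375, 40.14030456542969), (31.53799819946289, 95.43573760986328), 82.72782135009766) 0.025403054444906877
```

View pics/w2.png

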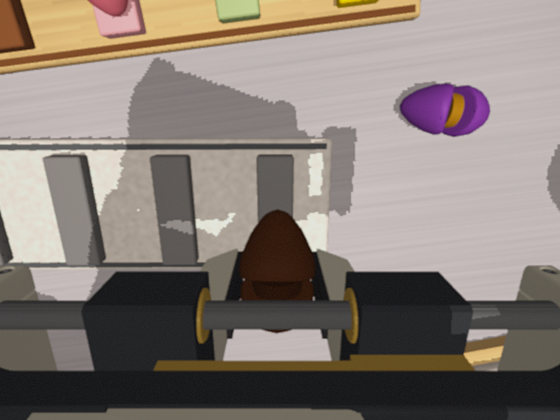

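The wrist view shows brown held at (278,260), aligned with its bar at (275,180). Lowering and releasing.

```bash
python3 -m crank '[[-0.4,-0.5,-0.5,30,0],[-0.4,-0.5,-0.5,60,0],[-0.4,-0.5,-0.5,78,0],[-0.4,-0.5,-0.5,84,0],[-0.4,-0.5,-0.5,87,0],[-0.4,-0.5,-0.5,88,0],[-0.4,-0.5,-0.5,88,0],[-0.4,-0.5,-0.5,88,0]]'; python3 go.py 0.4455 -0.1285 0.212 -0.131
```

```text
time: 4.28
tool_pos: [0.4462, -0.1274, 0.2117]
tool_rot: [3.141, -0.001, -0.13]
contact_force: [-1.5, 1.4, 4.9]
opening: 0.0381
grip_force: 20.0
t 4.28 tcp [ 0.4462 -0.1274  0.2117] yaw [ 3.141e+00 -1.000e-03 -1.300e-01] open 0.0381 F 19.98
shift mm [-0.6  1.2 -0.3] roll 0.001
```

```bash
python3 -m crank '[[0.43,0,0,0,0],[0.43,0,0,0,0],[0.43,0,0,0,0],[0.43,0,0,0,0],[0.43,0,0,-25,0],[0.43,0,0,-60,0],[0.43,0,0,-88,0],[0.43,0,0,-88,0]]'; python3 go.py 0.636 -0.0395 0.30 -0.01
```

```text
time: 4.95
tool_pos: [0.4468, -0.1288, 0.3037]
tool_rot: [3.139, -0.009, -0.131]
contact_force: [1.3, -0.8, 0.6]
opening: 0.0657
grip_force: 0.0
t 4.95 tcp [ 0.4468 -0.1288  0.3037] yaw [ 3.139 -0.009 -0.131] open 0.0657 F 0.0
shift mm [ 175.8 -113.3    5. ] roll -0.121
```

```bash
python3 -m crank '[[0.43,176,-113,3,-0.121],[0.43,176,-113,3,-0.121],[0.43,176,-113,3,-0.121],[0.43,176,-113,3,-0.121],[0.43,176,-113,3,-0.121],[0.43,176,-113,3,-0.121],[0.43,176,-113,3,-0.121],[0.43,176,-113,3,-0.121]]'; python3 go.py 0.636 -0.0395 0.210 -0.01
cat > look.py <<'E'
from h import *
import sys
cam,out=sys.argv[1:3]
c=vision.get_calibration(cam);p,d=vision.read_camera(cam);cv2.imwrite(f"pics/{out}.png",p[:,:,::-1])
W=world(d,c);z=W[...,2];X=W[...,0];Y=W[...,1]
m=((z>.032)&(z<.075)&(d>0)&(X>.38)&(X<.70)&(Y>-.26)&(Y<.2)).astype(np.uint8);n,l,s,_=cv2.connectedComponentsWithStats(m)
O=np.array([462.,-2.])
for i in range(1,n):
    if s[i,4]>150:
        q=W[l==i];r=cv2.minAreaRect(np.float32(q[:,:2]*1000));a=-.131;D=np.array(r[0])-O
        print(s[i],np.round(r[0],1),np.round(r[1],1),round(r[2],1),"top",q[:,2].max().round(4),"col",p[l==i].mean(0).round(),"pack",np.round([D@[np.cos(a),np.sin(a)],D@[-np.sin(a),np.cos(a)]],1))
E
python3 look.py wrist w3; python3 look.py top t3
```

```text
time: 5.62
tool_pos: [0.6343, -0.0391, 0.2946]
tool_rot: [-3.142, 0.002, -0.01]
contact_force: [-0.0, 0.0, 0.4]
opening: 0.0654
grip_force: 0.0
t 5.62 tcp [ 0.6343 -0.0391  0.2946] yaw [-3.142e+00  2.000e-03 -1.000e-02] open 0.0654 F 0.0
shift mm [ 1.9  0.4 84.6] roll 0.0
[ 471  165   68   87 4269] [ 640.3 -209. ] [67.9 37.6] 2.8 top 0.0653 col [165. 114.  17.] pack [ 203.8 -182. ]
[ 363  167   55   87 3665] [ 639.5 -123.2] [68.  37.2] 5.6 top 0.0652 col [ 88. 113.  30.] pack [191.8 -97. ]
[ 250  172   53   86 3422] [638.1 -39.3] [64.3 38.4] 4.4 top 0.0654 col [147.  70.  77.] pack [179.4 -14. ]
[344 184  14  25 277] [ 638.3 -209.4] [66.6 36.5] 1.5 top 0.0687 col [118.  79.  38.] pack [ 201.9 -182.6]
[314 254  15  26 267] [ 444.8 -129.3] [36.5 65.9] 63.1 top 0.0681 col [41. 31. 27.] pack [  -0.5 -128.5]
```

View pics/w3.png

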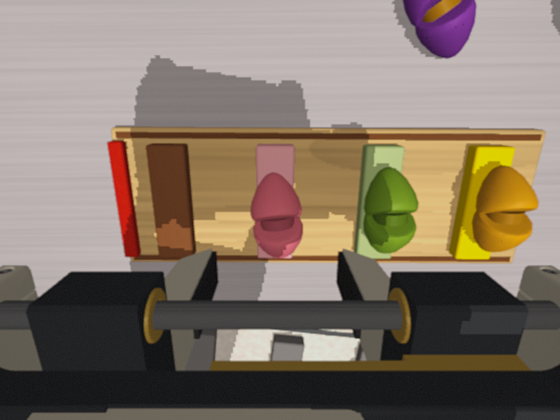

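View pics/t3.png

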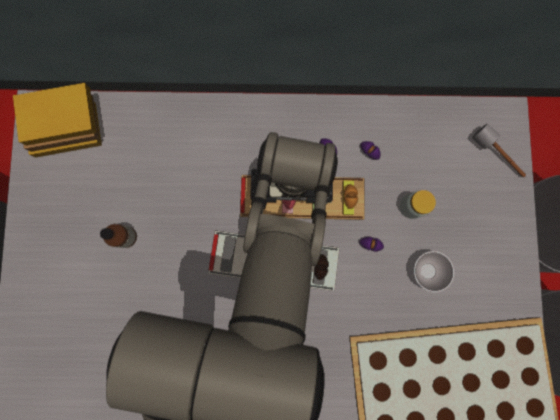

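Brown is in place at pack (-0.5, -128.5); I'll confirm its heading in a crop. Pink is at (276,213) in the wrist view, between the fingers, so I'll pick it.

```bash
python3 -m crank '[[0.43,2.5,0,30,0],[0.43,2.5,0,60,0],[0.43,2.5,0,80,0],[0.43,2.5,0,84,0],[0.43,2.5,0,84,0],[-0.4,2.5,0,84,0],[-0.4,2.5,0,84,0],[-0.4,2.5,0,84,0],[-0.4,2.5,0,84,0],[-0.4,2.5,0,84,0]]' 20; python3 go.py 0.4565 -0.044 0.30 -0.131
python3 - <<'E'
import cv2
p=cv2.imread("pics/t3.png")[225:305,270:390]; cv2.imwrite("pics/t3c.png",cv2.resize(p,None,fx=5,fy=5,interpolation=cv2.INTER_CUBIC))
E
```

```text
time: 6.55
tool_pos: [0.6374, -0.0392, 0.213]
tool_rot: [3.141, -0.002, -0.01]
contact_force: [-0.6, -0.3, 4.1]
opening: 0.0396
grip_force: 19.2
t 6.55 tcp [ 0.6374 -0.0392  0.213 ] yaw [ 3.141e+00 -2.000e-03 -1.000e-02] open 0.0396 F 19.19
shift mm [-180.7    6.6  -87.3] roll 0.121
```

View pics/t3c.png

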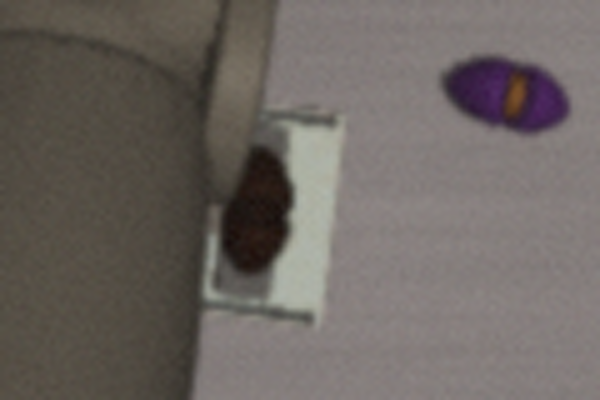

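The crop shows brown lying along its grey bar, with its upper-left edge hidden by the arm. Carrying pink over.

```bash
python3 -m crank '[[-0.4,0,0,-30,0],[-0.4,0,0,-60,0],[-0.4,0,0,-87,0],[-0.4,-50,2,-87,0.03],[-0.4,-181,7,-87,0.121],[-0.4,-181,7,-87,0.121],[-0.4,-181,7,-87,0.121],[-0.4,-181,7,-87,0.121],[-0.4,-181,7,-87,0.121],[-0.4,-181,7,-87,0.121],[-0.4,-181,7,-87,0.121]]'; python3 go.py 0.4565 -0.044 0.212 -0.131;python3 look.py wrist w4
```

```text
time: 7.47
tool_pos: [0.4574, -0.0446, 0.2995]
tool_rot: [3.141, -0.003, -0.131]
contact_force: [-0.0, 0.2, -0.3]
opening: 0.0395
grip_force: 19.1
t 7.47 tcp [ 0.4574 -0.0446  0.2995] yaw [ 3.141e+00 -3.000e-03 -1.310e-01] open 0.0395 F 19.11
shift mm [-1.2 -0.5 87.5] roll -0.0
[540  93  20  38 469] [ 510.5 -254.1] [11.4 26.3] 90.0 top 0.0389 col [116.  51. 138.] pack [  81.  -243.6]
[ 358  176   55   84 3450] [ 446.3 -126.9] [37.9 67.2] 87.7 top 0.0652 col [61. 34. 19.] pack [   0.8 -125.8]
```

View pics/w4.png

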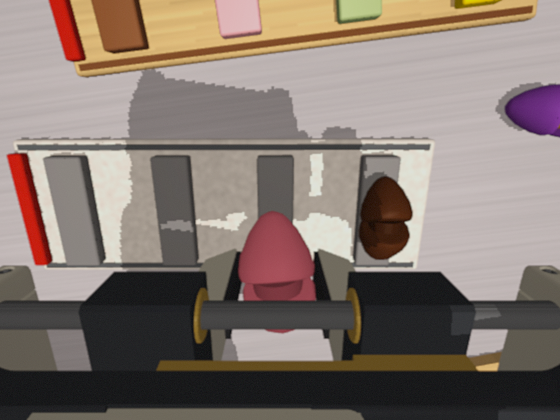

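Brown sits well on the last bar at (386,218). Pink is held at (277,265), aligned with its bar at (275,180). Placing it.

```bash
python3 -m crank '[[-0.4,-0.5,-0.5,30,0],[-0.4,-0.5,-0.5,60,0],[-0.4,-0.5,-0.5,78,0],[-0.4,-0.5,-0.5,84,0],[-0.4,-0.5,-0.5,86,0],[-0.4,-0.5,-0.5,87.5,0],[-0.4,-0.5,-0.5,87.5,0],[-0.4,-0.5,-0.5,87.5,0]]'; python3 go.py 0.4565 -0.044 0.212 -0.131
```

```text
time: 8.18
tool_pos: [0.456, -0.0436, 0.212]
tool_rot: [-3.142, 0.001, -0.131]
contact_force: [-4.0, 1.7, 8.3]
opening: 0.0392
grip_force: 19.3
t 8.18 tcp [ 0.456  -0.0436  0.212 ] yaw [-3.142e+00  1.000e-03 -1.310e-01] open 0.0392 F 19.33
shift mm [0.5 0.3 0. ] roll 0.0
```

```bash
python3 -m crank '[[0.43,0,0,-0.5,0],[0.43,0,0,-0.5,0],[0.43,0,0,-0.5,0],[0.43,0,0,-0.5,0],[0.43,0,0,-25,0],[0.43,0,0,-60,0],[0.43,0,0,-88,0],[0.43,0,0,-88,0],[0.43,0,0,-88,0]]'; python3 go.py 0.638 -0.1238 0.30 0
```

```text
time: 8.93
tool_pos: [0.4561, -0.0439, 0.3007]
tool_rot: [3.141, -0.004, -0.131]
contact_force: [-1.4, 0.3, -1.1]
opening: 0.0655
grip_force: 0.0
t 8.93 tcp [ 0.4561 -0.0439  0.3007] yaw [ 3.141 -0.004 -0.131] open 0.0655 F 0.0
shift mm [190.7  55.4   1.5] roll -0.131
```

```bash
python3 -m crank '[[0.43,191,55,0,-0.131],[0.43,191,55,0,-0.131],[0.43,191,55,0,-0.131],[0.43,191,55,0,-0.131],[0.43,191,55,0,-0.131],[0.43,191,55,0,-0.131],[0.43,191,55,0,-0.131],[0.43,191,55,0,-0.131]]'; python3 go.py 0.638 -0.1238 0.2105 0;python3 look.py wrist w5; python3 look.py top t5
```

```text
time: 9.6
tool_pos: [0.6371, -0.123, 0.2972]
tool_rot: [-3.14, 0.004, -0.0]
contact_force: [0.0, 0.6, 0.6]
opening: 0.0656
grip_force: 0.0
t 9.6 tcp [ 0.6371 -0.123   0.2972] yaw [-3.14   0.004 -0.   ] open 0.0656 F 0.0
shift mm [ 1.3  0.9 86.7] roll -0.0
[ 253  170   51   86 3359] [ 640.  -124.6] [67.3 37.8] 2.0 top 0.0652 col [72. 94. 24.] pack [192.5 -98.3]
[ 364  170   55   85 3580] [ 640.3 -208.9] [67.4 37.1] 4.6 top 0.0657 col [160. 110.  15.] pack [ 203.8 -181.8]
```

View pics/w5.png

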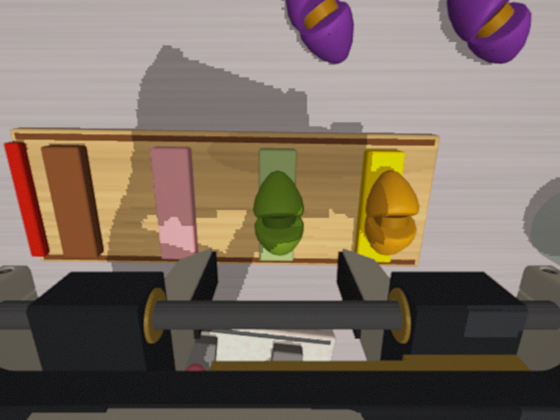

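Green is at (278,212), between the fingers, with its middle at about (0.639, -0.124). Picking it.

```bash
python3 -m crank '[[0.43,2,1,30,0],[0.43,2,1,60,0],[0.43,2,1,82,0],[0.43,2,1,86,0],[0.43,2,1,86,0],[-0.4,2,1,86,0],[-0.4,2,1,86,0],[-0.4,2,1,86,0],[-0.4,2,1,86,0],[-0.4,2,1,86,0]]' 20; python3 go.py 0.4675 0.0402 0.30 -0.131
```

```text
time: 10.53
tool_pos: [0.64, -0.1244, 0.2145]
tool_rot: [3.141, -0.002, -0.0]
contact_force: [-0.8, 0.6, 3.9]
opening: 0.0378
grip_force: 19.8
t 10.53 tcp [ 0.64   -0.1244  0.2145] yaw [ 3.141e+00 -2.000e-03 -0.000e+00] open 0.0378 F 19.83
shift mm [-172.4 -164.5  -85.9] roll 0.131
```

```bash
python3 -m crank '[[-0.4,0,0,-30,0],[-0.4,0,0,-60,0],[-0.4,0,0,-86,0],[-0.4,-50,-48,-86,0.03],[-0.4,-173,-165,-86,0.131],[-0.4,-173,-165,-86,0.131],[-0.4,-173,-165,-86,0.131],[-0.4,-173,-165,-86,0.131],[-0.4,-173,-165,-86,0.131],[-0.4,-173,-165,-86,0.131],[-0.4,-173,-165,-86,0.131],[-0.4,-173,-165,-86,0.131]]'; python3 go.py 0.4675 0.0402 0.2142 -0.131;python3 look.py wrist w6
```

```text
time: 11.53
tool_pos: [0.4676, 0.0405, 0.3]
tool_rot: [3.141, -0.002, -0.131]
contact_force: [-0.2, 0.6, -0.6]
opening: 0.038
grip_force: 19.8
t 11.53 tcp [0.4676 0.0405 0.3   ] yaw [ 3.141e+00 -2.000e-03 -1.310e-01] open 0.038 F 19.81
shift mm [-0.3  0.3 85.8] roll 0.0
[ 464  174   65   85 3957] [ 446.  -126.5] [37.  68.3] 84.9 top 0.0649 col [60. 33. 18.] pack [   0.4 -125.5]
[ 361  178   52   84 3403] [454.3 -43. ] [68.1 37.8] 3.3 top 0.065 col [174.  87.  97.] pack [ -2.3 -41.7]
```

View pics/w6.png

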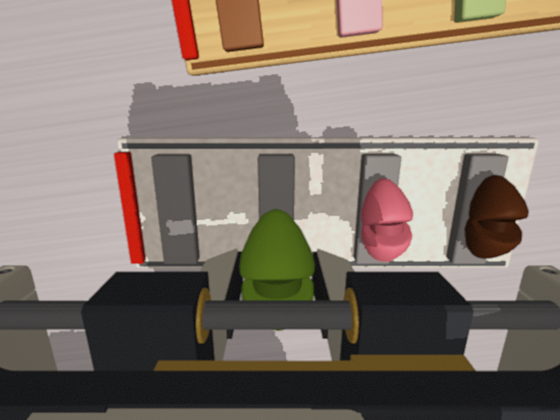

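Pink (386,220) and brown (495,217) are both centred on their bars. Green is aligned with its own bar at (275,180). Placing it.

```bash
python3 -m crank '[[-0.4,0,0,30,0],[-0.4,0,0,60,0],[-0.4,0,0,78,0],[-0.4,0,0,83,0],[-0.4,0,0,85,0],[-0.4,0,0,86,0],[-0.4,0,0,86,0],[-0.4,0,0,86,0]]'; python3 go.py 0.4675 0.0402 0.214 -0.131
```

```text
time: 12.25
tool_pos: [0.4676, 0.0399, 0.2139]
tool_rot: [3.141, -0.001, -0.132]
contact_force: [-2.5, -0.6, 3.9]
opening: 0.0381
grip_force: 19.9
t 12.25 tcp [0.4676 0.0399 0.2139] yaw [ 3.141e+00 -1.000e-03 -1.320e-01] open 0.0381 F 19.88
shift mm [-0.1 -0.3 -0.1] roll -0.001
```

```bash
python3 -m crank '[[0.43,0,0,0,0],[0.43,0,0,0,0],[0.43,0,0,0,0],[0.43,0,0,0,0],[0.43,0,0,-25,0],[0.43,0,0,-60,0],[0.43,0,0,-88,0],[0.43,0,0,-88,0],[0.43,0,0,-88,0]]'; python3 go.py 0.639 -0.209 0.30 0
```

```text
time: 13.0
tool_pos: [0.4672, 0.0407, 0.3027]
tool_rot: [-3.141, -0.004, -0.131]
contact_force: [-0.3, 0.1, -0.9]
opening: 0.0657
grip_force: 0.0
t 13.0 tcp [0.4672 0.0407 0.3027] yaw [-3.141 -0.004 -0.131] open 0.0657 F 0.0
shift mm [203.  225.1   3.4] roll -0.131
```

```bash
python3 -m crank '[[0.43,203,225,1,-0.131],[0.43,203,225,1,-0.131],[0.43,203,225,1,-0.131],[0.43,203,225,1,-0.131],[0.43,203,225,1,-0.131],[0.43,203,225,1,-0.131],[0.43,203,225,1,-0.131],[0.43,203,225,1,-0.131],[0.43,203,225,1,-0.131],[0.43,203,225,1,-0.131],[0.43,203,225,1,-0.131]]'; python3 go.py 0.639 -0.209 0.2115 0;python3 look.py wrist w7;python3 look.py top t7
```

```text
time: 13.92
tool_pos: [0.6381, -0.2079, 0.2988]
tool_rot: [-3.14, 0.003, 0.0]
contact_force: [-0.5, -0.1, -0.2]
opening: 0.0656
grip_force: 0.0
t 13.92 tcp [ 0.6381 -0.2079  0.2988] yaw [-3.14e+00  3.00e-03  0.00e+00] open 0.0656 F 0.0
shift mm [ 1.1  1.3 87.3] roll 0.0
[ 254  171   51   85 3309] [ 641.7 -210.1] [64.9 38. ] 1.6 top 0.0652 col [137.  92.  14.] pack [ 205.3 -182.9]
[321 330  13  24 203] [ 512.  -254.7] [10.4 26.2] 89.5 top 0.0387 col [110.  48. 131.] pack [  82.6 -244. ]
[252 246  15  26 285] [466.2  38.2] [66.8 37.4] 0.9 top 0.0691 col [43. 52. 28.] pack [-1.1 40.4]
[283 251  15  26 294] [453.4 -44.7] [37.6 66.7] 89.9 top 0.0665 col [79. 40. 42.] pack [ -3.  -43.4]
```

View pics/w7.png

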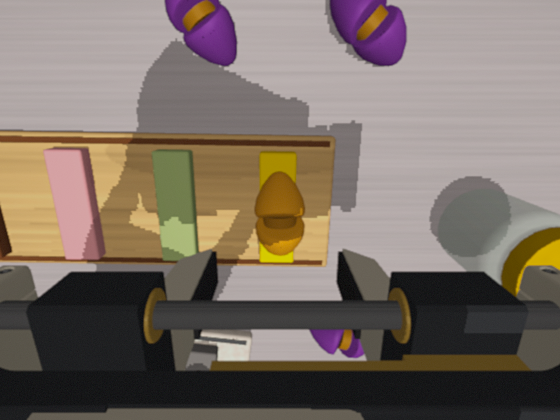

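Gold is at (279,213), between the fingers, with its middle at about (0.640, -0.209). It is orange-yellow on the yellow rest, not one of the purple decoys. Picking it.

```bash
python3 -m crank '[[0.43,2,1.5,30,0],[0.43,2,1.5,60,0],[0.43,2,1.5,82,0],[0.43,2,1.5,87,0],[0.43,2,1.5,87,0],[-0.4,2,1.5,87,0],[-0.4,2,1.5,87,0],[-0.4,2,1.5,87,0],[-0.4,2,1.5,87,0],[-0.4,2,1.5,87,0]]' 20; python3 go.py 0.479 0.1245 0.30 -0.131
```

```text
time: 14.85
tool_pos: [0.6409, -0.2105, 0.2145]
tool_rot: [3.141, -0.002, -0.0]
contact_force: [-0.5, 0.8, 3.6]
opening: 0.0382
grip_force: 20.0
t 14.85 tcp [ 0.6409 -0.2105  0.2145] yaw [ 3.141e+00 -2.000e-03 -0.000e+00] open 0.0382 F 19.99
shift mm [-161.8 -334.9  -86. ] roll 0.131
```

```bash
python3 -m crank '[[-0.4,0,0,-30,0],[-0.4,0,0,-60,0],[-0.4,0,0,-86,0],[-0.4,-162,-335,-86,0.131],[-0.4,-162,-335,-86,0.131],[-0.4,-162,-335,-86,0.131],[-0.4,-162,-335,-86,0.131],[-0.4,-162,-335,-86,0.131],[-0.4,-162,-335,-86,0.131],[-0.4,-162,-335,-86,0.131],[-0.4,-162,-335,-86,0.131],[-0.4,-162,-335,-86,0.131]]';python3 go.py 0.479 0.1245 0.30 -0.131
```

```text
time: 15.85
tool_pos: [0.4774, 0.1263, 0.2999]
tool_rot: [-3.141, -0.001, -0.131]
contact_force: [0.7, 0.6, 0.7]
opening: 0.0381
grip_force: 20.0
t 15.85 tcp [0.4774 0.1263 0.2999] yaw [-3.141e+00 -1.000e-03 -1.310e-01] open 0.0381 F 19.98
shift mm [ 1.8  1.6 -0.1] roll -0.0
```

```bash
python3 -m crank '[[-0.4,0,0,0,0],[-0.4,0,0,0,0],[-0.4,0,0,0,0]]';python3 go.py 0.479 0.1245 0.2142 -0.131;python3 look.py wrist w8
```

```text
time: 16.1
tool_pos: [0.4791, 0.1245, 0.2998]
tool_rot: [3.141, -0.001, -0.13]
contact_force: [0.4, -0.5, -0.3]
opening: 0.0381
grip_force: 20.0
t 16.1 tcp [0.4791 0.1245 0.2998] yaw [ 3.141e+00 -1.000e-03 -1.300e-01] open 0.0381 F 19.98
shift mm [-0.2 -0.  85.6] roll 0.001
[ 361  176   54   84 3431] [467.8  40.2] [37.  66.7] 82.6 top 0.0655 col [ 91. 117.  32.] pack [ 0.2 42.5]
[ 465  178   63   84 3912] [454.1 -43. ] [37.3 68.6] 89.9 top 0.065 col [168.  84.  93.] pack [ -2.4 -41.6]
```

View pics/w8.png

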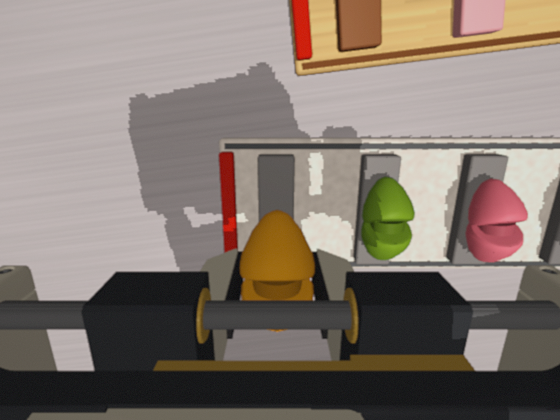

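Green is well placed at (387,218), and gold is aligned with the last bar at (275,180). Placing it.

```bash
python3 -m crank '[[-0.4,0,0,30,0],[-0.4,0,0,60,0],[-0.4,0,0,78,0],[-0.4,0,0,83,0],[-0.4,0,0,85,0],[-0.4,0,0,86,0],[-0.4,0,0,86,0],[-0.4,0,0,86,0]]'; python3 go.py 0.479 0.1245 0.214 -0.131
```

```text
time: 16.82
tool_pos: [0.4793, 0.1234, 0.2141]
tool_rot: [3.141, -0.0, -0.133]
contact_force: [-1.6, -0.7, 4.0]
opening: 0.038
grip_force: 20.0
t 16.82 tcp [0.4793 0.1234 0.2141] yaw [ 3.141 -0.    -0.133] open 0.038 F 19.99
shift mm [-0.4 -1.   0.1] roll -0.002
```

Release it, lift, then back off towards -x and upward so the top camera can see.

```bash
python3 -m crank '[[0.43,0,0,0,0],[0.43,0,0,0,0],[0.43,0,0,0,0],[0.43,0,0,0,0],[0.43,0,0,-25,0],[0.43,0,0,-60,0],[0.43,0,0,-100,0],[0.43,0,0,-130,0],[0.43,0,0,-130,0]]'; python3 -m crank '[[0.43,-60,-250,-40,0],[0.43,-60,-250,-40,0],[0.43,-60,-250,-40,0],[0.43,-60,-250,-40,0],[0.43,-60,-250,-40,0],[0.43,-60,-250,-40,0],[0.43,-60,-250,-40,0],[0.43,-60,-250,-40,0],[0.43,-60,-250,-40,0],[0.43,-60,-250,-40,0]]'; python3 look.py top t9
```

```text
time: 17.57
tool_pos: [0.4802, 0.1249, 0.3494]
tool_rot: [-3.139, -0.012, -0.131]
contact_force: [0.6, 0.1, -0.7]
opening: 0.0658
grip_force: 0.0
time: 18.4
tool_pos: [0.4522, 0.3791, 0.3826]
tool_rot: [3.14, 0.001, -0.132]
contact_force: [0.8, -0.7, 0.1]
opening: 0.0658
grip_force: 0.0
[220 242  15  26 289] [476.4 123.8] [37.7 67.1] 88.8 top 0.0662 col [111.  75.  42.] pack [ -2.1 126.6]
[252 246  15  26 287] [466.2  38.2] [66.8 37.4] 0.8 top 0.067 col [59. 73. 39.] pack [-1.1 40.4]
[283 251  15  26 293] [453.3 -44.7] [37.6 66.9] 89.7 top 0.0684 col [113.  58.  61.] pack [ -3.  -43.4]
[314 254  15  26 290] [ 445.9 -127.6] [36.  68.2] 81.4 top 0.069 col [40. 32. 28.] pack [   0.4 -126.6]
```

View pics/t9.png

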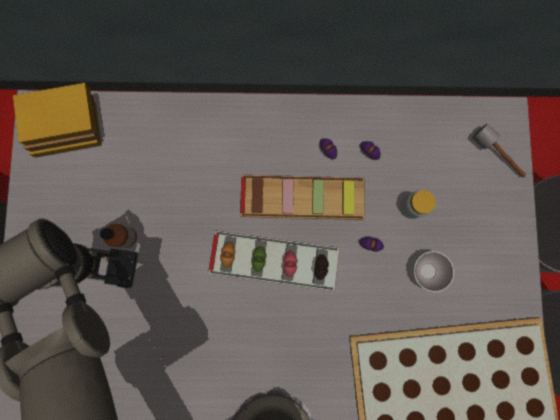

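All four cookies are within about 3 mm of their rest centres: gold (228,254), green (259,258), pink (290,263), brown (321,266). The bottle, bowl and jar are where they started, and the gripper is clear above them. Handing in.

```bash
python3 -m crank '[[0.43,0,0,0,0],[0.43,0,0,0,0],[0.43,0,0,0,0]]'; python3 -c "from cell import ticket;print(ticket.hand_in())"
```

```text
time: 18.7
tool_pos: [0.4524, 0.3794, 0.3834]
tool_rot: [3.141, -0.0, -0.133]
contact_force: [-0.3, 0.8, 0.4]
opening: 0.0658
grip_force: 0.0
the job is handed in; nothing more can be done
None
```

All four cookies are on the packing rack in reversed order, each within about 3 mm of its rest's centre in the last picture, and the job was handed in at about 19 s; no verdict was returned.

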